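# Load two spacers into the tube magazine

## Task

Load the two plain straight black spacers into the upright tube magazine: bring each one upright into the funnel at its top and let it slide down, so that both lie end to end inside the tube. Leave the flanged bushing standing where it is; it does not fit.

Things in the scene. Friction and masses are not known exactly. Their poses are not given: they have to be found in the camera images.
- spacer_a_center (a point): First plain black plastic spacer: straight cylinder, 40 mm diameter, 55 mm tall, flat top with a 14 mm bore mark, about 70 g, standing upright on the table. This point is its centre, half-way up (27.5 mm above the table at the start), z along its axis. At least 90 mm centre to centre from other parts, 150 mm from the magazine's axis. Both spacers are alike, either may go in first.
- spacer_b_center (a point): Second plain black plastic spacer: straight cylinder, 40 mm diameter, 55 mm tall, flat top with a 14 mm bore mark, about 70 g, standing upright on the table. This point is its centre, half-way up (27.5 mm above the table at the start), z along its axis. At least 90 mm centre to centre from other parts, 150 mm from the magazine's axis. 
- magazine_mouth (a point): Fixed aluminium tube magazine: this point is on its vertical axis at the funnel's rim, 160 mm above the table. Funnel 80 mm inside, 89 outside at the rim, narrowing over 25 mm of height to a straight tube 52 mm inside; tube floor 148 mm below the rim. Two stacked spacers end 38 mm below the rim. 120 mm square base plate, post beside the tube lower than the funnel, 15 mm viewing slot at +x.
- bushing_center (a point): Black flanged bushing, a bystander too wide for the tube: 40 mm body with a flange 62 mm in diameter and 8 mm thick at its top, 55 mm tall, standing on the table; this point is its centre, half-way up. A short wide black ring (64 mm diameter, 30 mm tall) among the parts and a screwdriver beyond them are not needed.
There are look-alikes about, which are no part of the job. Leave any blue, green or pink look-alike of the part that bears spacer_a_center alone.

How it is judged:
By the outcome, as a careful person would: the job done as asked, in the order asked, and still so for the second after the job is handed in, with the robot touching nothing.
It also fails if it takes over 64 s, if anything falls off the work surface, if the arm or the gripper's body presses on something with over 40 N, if the wrist force passes 120 N, or if a joint passes its speed limit or range.

## Robot

A 7-joint arm with a two-finger parallel gripper is mounted at the origin on the work surface. World frame = base frame: x ahead of the robot, y to its left, z up, the work surface at z = 0. Lengths are in m, angles in rad, forces in N, time in s.
With the tool pointing down it reaches from about 0.4 to 0.925 m from the base axis. Payload 4.1 kg.
Tool frame: the origin (TCP) lies midway between the tips of the shut fingers; the grasp point (between the pads) lies 19 mm behind it (manip.pinch_z is the z of the grasp point in the tool frame, in m); z points along the fingers, y is the line along which they close (so a half turn about z gives the same grasp; the last joint's range is limited). The gripper opens to 85 mm and grips with 20 to 120 N. Pads are 22 mm wide; open, the fingers measure 114 mm over their backs; the gripper's body (76 mm by 85 mm) begins 54 mm behind the grasp point. The pads swing forward as they close: fully open they stand 13 mm farther back than shut.
Start: joints at [1.189, 0.398, 0.045, 1.537, -0.019, 1.207, -0.051], TCP at [0.181, -0.624, 0.202] pointing down, gripper open.
Joint ranges: [-2.82, 2.82], [-0.49, 2.23], [-1.37, 1.46], [0, 2.46], [-1.36, 4.5], [0.23, 2], [-2.94, 2.94]. Speed limits (rad/s): [2.57, 2.57, 3.14, 3.14, 3.14, 3.14, 3.14].

## Interface

Orientations are given as a unit quaternion [x, y, z, w].
In Python, from rig import observe, optics, manip gives the robot as it stands.
- The arm moves only by the tool jog_arm, never from a script. Its argument "series" is a list of rows, each an object with "offset": the shift along the world's x, y, z in m, a list of three; "rotation": the turn, a rotation vector about the world's x, y, z in rad, a list of three; "claw": the opening, from 0 (shut) to 1 (fully open). In form: [{"offset": [dx, dy, dz], "rotation": [wx, wy, wz], "claw": claw}, ...]. A call has 1 to 12 rows; each row is the pose to reach, as a shift and turn from the pose commanded when the call began; what a row does not reach only later rows make up. A row lasts 1/10 s, in which the tool goes at most 50 mm and 8.59 degrees, less where a joint would pass 70% of its speed; a pose out of reach is approached as far as the arm can. A call with a gripper value outside its range is refused whole. The fingers move at their own pace and stop on an object; "newtons" is the grip in N (left out, the last holds). Time passes only in rows, so rows that repeat a pose let the fingers close. It gives the time, the measured TCP pose, the force, the opening and the grip force at its end, in the units of the state.
- observe(): the state, without advancing time (a new reading comes with each control period).
- optics.snapshot(name): name is "scene" or "top" or "wrist"; returns a dict with "pixels" (400x640x3 uint8, red, green, blue), "fx", "fy", "cx", "cy" (pixels), "eye" and "rotation" of the camera in the world. Camera axes: x right, y down, z forward; pixel columns grow to the right and rows downward; lengths in m; the calibration is good to about 2 mm. A picture is of the moment at which its call begins. There is no depth.
- manip.sign_off(): hands the job in; it is judged then, once.
The state is a dict: "time_s": time; "joint_pos": joint angles; "joint_velocities": joint speeds; "effort": joint torques, N m; "tool_pos": TCP position; "ee_rot": TCP orientation; "ft_force": force on the tool from outside, world axes, zero at the start; "wrist_torque": the same for the moment, N m; "grip_width": finger opening in m; "grip_force": force on a finger pad.
Only numpy, scipy, OpenCV 4.12 (cv2) and the standard library are available. Lean on these libraries where they do the work, as an engineer would, in place of code of your own. Each camera call takes 0.05 s, during which the arm holds its last target. There are 200 camera calls.

## Working session

There is one attempt and no reset: what is moved stays moved. The work goes in short steps, Python scripts to look and compute and a tool call to move; the robot and the scene stay as the last step left them, time stands still between calls to the robot, and variables do not carry over. Pictures are saved under pics/ and viewed, at most 10 in all, crops included, and the job is handed in when it is done.

Besides the shell and the picture viewer there is one more tool, called after ">>>" as name(argument=value, ...) on one line, values as JSON. jog_arm: Moves the arm, as the interface text tells. Its arguments: {"type":"object","properties":{"series":{"type":"array","items":{"type":"object","properties":{"offset":{"type":"array","items":{"type":"number"}},"rotation":{"type":"array","items":{"type":"number"}},"claw":{"type":"number"}}}},"newtons":{"type":"number"}},"required":["series"]}

```bash
mkdir -p pics; python3 - <<'E'
from rig import observe, optics, manip
import cv2,pickle
s=observe();print(s['tool_pos'],s['ee_rot'],s['grip_width'],manip.pinch_z)
for n in('top','scene'):
    d=optics.snapshot(n);cv2.imwrite(f'pics/{n}0.png',d['pixels'][:,:,::-1]);pickle.dump(d,open(n+'.pkl','wb'))
    print(n,d['fx'],d['cx'],d['cy'],d['eye'],d['rotation'])
E
```

```text
[ 0.18118472 -0.62350775  0.20136916] [ 9.90011261e-01  1.40984936e-01 -2.05937670e-04 -9.53074144e-04] 0.08517616781328152 -0.0187
top 397.14633095583326 313.11890629051607 197.21788900285222 [ 0.36078024 -0.00411463  0.85211103] [-0.67795818  0.72753064 -0.07880156  0.06972937]
scene 397.7962151063867 313.454927211533 201.99783837804947 [ 1.14008668 -0.0753438   0.68433471] [ 0.67182677  0.62095893 -0.26917988 -0.301     ]
```

View pics/top0.png

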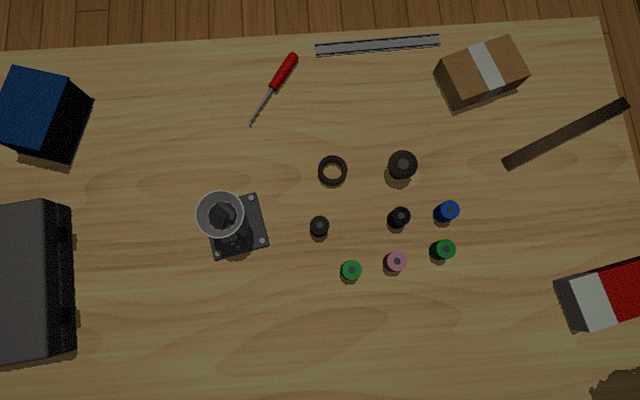

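View pics/scene0.png

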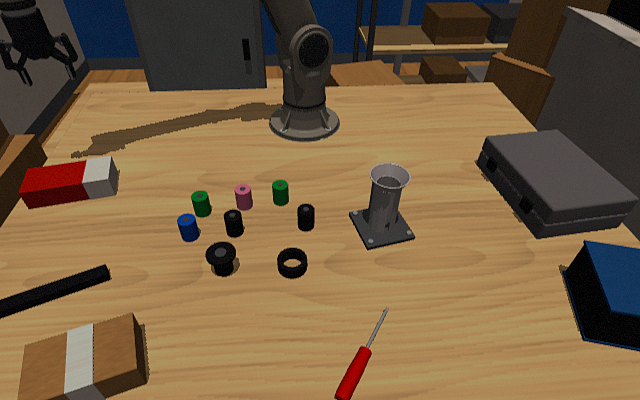

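The top view shows black cylinders at (319,226) and (399,217), the flanged bushing at (403,165), the ring at (333,171) and the funnel rim at (220,214). It also shows coloured look-alikes: blue (447,211), green (444,250) and (351,270), pink (396,261). The two plain black cylinders without a flange match the description; I'll confirm in a crop.

```bash
cat > h.py <<'E'
import numpy as np
from scipy.spatial.transform import Rotation as R
def cast(d,u,v,z):
    r=R.from_quat(d['rotation']).as_matrix()@np.array([(u-d['cx'])/d['fx'],(v-d['cy'])/d['fy'],1])
    e=np.array(d['eye']);return e+r*(z-e[2])/r[2]
def proj(d,p):
    c=R.from_quat(d['rotation']).as_matrix().T@(np.array(p)-d['eye']);return d['fx']*c[0]/c[2]+d['cx'],d['fy']*c[1]/c[2]+d['cy']
E
python3 - <<'E'
import cv2,pickle,numpy as np
from h import *
t=pickle.load(open('top.pkl','rb'));s=pickle.load(open('scene.pkl','rb'))
def crop(d,x,y,w,h,k):
    c=d['pixels'][y:y+h,x:x+w,::-1];c=np.clip(c.astype(float)*2.2,0,255).astype(np.uint8)
    return cv2.resize(c,None,fx=k,fy=k,interpolation=cv2.INTER_CUBIC)
a=crop(t,300,200,120,45,6);b=crop(s,200,195,120,45,6)
c=np.vstack([a,b]);cv2.imwrite('pics/crop.png',c);print(c.shape)
for n,u,v,z in(('A',319,226,.055),('B',399,217,.055),('ring',333,171,.03),('bush',403,165,.055),('mag',220,214,.16)):print(n,cast(t,u,v,z).round(4))
E
```

```text
(540, 720, 3)
A [ 0.4704 -0.0281  0.055 ]
B [ 0.4774 -0.1918  0.055 ]
ring [ 0.5904 -0.0677  0.03  ]
bush [ 0.5862 -0.2129  0.055 ]
mag [0.4895 0.1477 0.16  ]
```

View pics/crop.png

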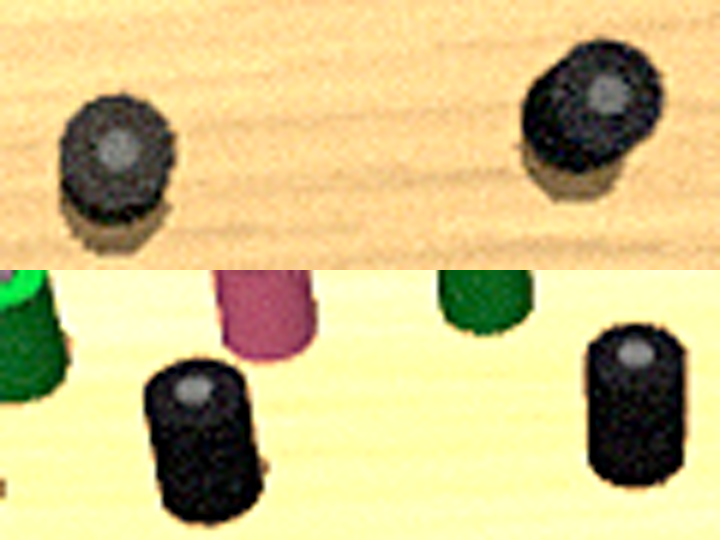

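The crop shows both are plain straight cylinders with a pale bore mark and no flange. Spacer A's mark is at top (319.6,224.6) / scene (306,208.7), and B's at top (401,215.7) / scene (232.3,214.8).

```bash
python3 - <<'E'
import cv2,pickle,numpy as np
from h import *
t=pickle.load(open('top.pkl','rb'));s=pickle.load(open('scene.pkl','rb'))
for d,x,y,n in((t,180,180,'t'),(s,355,150,'s')):
    w,h=100,(90 if n=='t' else 55)
    c=cv2.resize(np.clip(d['pixels'][y:y+h,x:x+w,::-1]*1.8,0,255).astype(np.uint8),None,fx=5,fy=5,interpolation=cv2.INTER_CUBIC);cv2.imwrite(f'm{n}.png',c)
cv2.imwrite('pics/mag.png',np.hstack([cv2.imread('mt.png')[:400,:400],cv2.copyMakeBorder(cv2.imread('ms.png')[:,:400],0,125,0,0,cv2.BORDER_CONSTANT)]))
for n,a,b in(('A',(319.6,224.6),(306,208.7)),('B',(401,215.7),(232.3,214.8))):print(n,cast(t,*a,.055).round(4),cast(s,*b,.055).round(4))
# predicted rim points
for c in((.4895,.1477),):
  for d in(t,s):print([np.round(proj(d,(c[0]+.0445*np.cos(q),c[1]+.0445*np.sin(q),.16)),1).tolist() for q in np.arange(4)*np.pi/2])
E
```

```text
A [ 0.4732 -0.0296  0.055 ] [ 0.4748 -0.0289  0.055 ]
B [ 0.4797 -0.1962  0.055 ] [ 0.483  -0.1964  0.055 ]
[[219.4, 189.5], [194.7, 215.7], [220.5, 239.2], [245.2, 212.3]]
[[394.0, 187.0], [409.6, 172.6], [384.7, 161.1], [368.6, 174.4]]
```

View pics/mag.png

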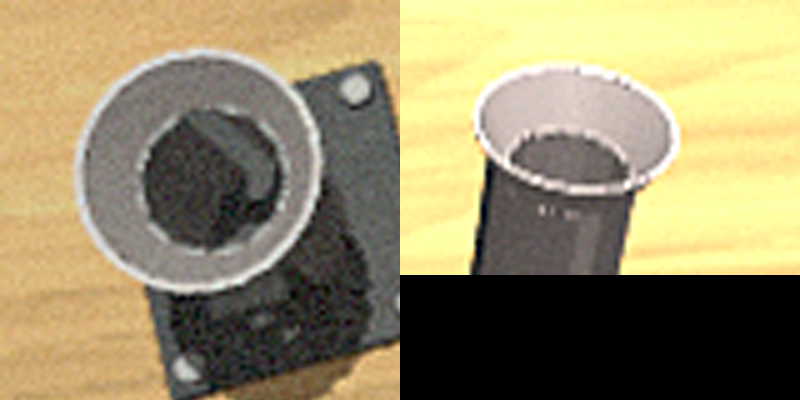

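The rim centre is about top (219.5,213.8) / scene (390,175.7), which puts the magazine axis near (0.491,0.148). I'll move above B.

>>> jog_arm(series=[{"offset": [0.03, 0.04, 0], "claw": 0.8}, {"offset": [0.06, 0.08, 0], "claw": 0.8}, {"offset": [0.09, 0.125, 0], "claw": 0.8}, {"offset": [0.12, 0.17, 0], "claw": 0.8}, {"offset": [0.15, 0.21, 0], "claw": 0.8}, {"offset": [0.18, 0.255, 0], "claw": 0.8}, {"offset": [0.21, 0.3, 0], "claw": 0.8}, {"offset": [0.24, 0.34, 0], "claw": 0.8}, {"offset": [0.27, 0.385, 0], "claw": 0.8}, {"offset": [0.3, 0.427, 0], "claw": 0.8}, {"offset": [0.3, 0.427, 0], "claw": 0.8}, {"offset": [0.3, 0.427, 0], "claw": 0.8}], newtons=40)

```text
invalid input
```

```bash
python3 - <<'E'
from rig import observe, optics
import cv2,pickle
from h import *
s=observe();print(s['tool_pos'],s['ee_rot'],s['grip_width'],s['time_s'],np.abs(s['joint_velocities']).max())
d=optics.snapshot('wrist');cv2.imwrite('pics/w1.png',np.clip(d['pixels'][:,:,::-1]*1.8,0,255).astype(np.uint8));pickle.dump(d,open('w1.pkl','wb'))
print(d['eye'],d['fx'],proj(d,(.481,-.196,.055)))
E
```

```text
[ 0.18123825 -0.62357785  0.20145851] [ 9.90012252e-01  1.40978546e-01 -1.80445620e-04 -8.70662074e-04] 0.08556267109402702 0.1 0.003070807601776481
[ 0.2578618  -0.60218392  0.37246528] 292.0910999927291 (np.float64(-157.97418487725957), np.float64(-383.70632560012194))
```

View pics/w1.png

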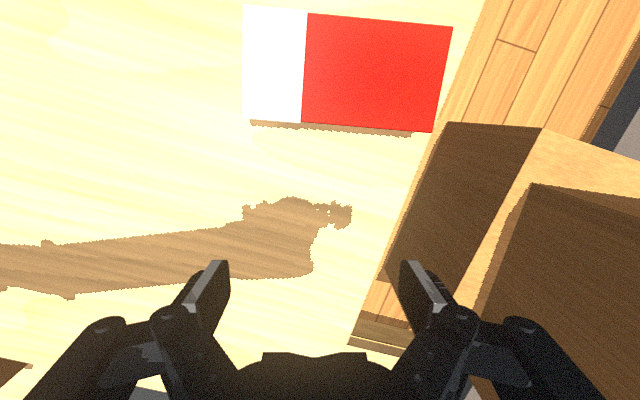

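The move was refused, probably because "rotation" was missing. The wrist picture only shows the start area: a red box and no spacers. I'll retry with every field present.

>>> jog_arm(series=[{"offset": [0.03, 0.04, 0], "rotation": [0, 0, 0], "claw": 0.8}, {"offset": [0.06, 0.08, 0], "rotation": [0, 0, 0], "claw": 0.8}, {"offset": [0.09, 0.125, 0], "rotation": [0, 0, 0], "claw": 0.8}, {"offset": [0.12, 0.17, 0], "rotation": [0, 0, 0], "claw": 0.8}, {"offset": [0.15, 0.21, 0], "rotation": [0, 0, 0], "claw": 0.8}, {"offset": [0.18, 0.255, 0], "rotation": [0, 0, 0], "claw": 0.8}, {"offset": [0.21, 0.3, 0], "rotation": [0, 0, 0], "claw": 0.8}, {"offset": [0.24, 0.34, 0], "rotation": [0, 0, 0], "claw": 0.8}, {"offset": [0.27, 0.385, 0], "rotation": [0, 0, 0], "claw": 0.8}, {"offset": [0.3, 0.427, 0], "rotation": [0, 0, 0], "claw": 0.8}, {"offset": [0.3, 0.427, 0], "rotation": [0, 0, 0], "claw": 0.8}, {"offset": [0.3, 0.427, 0], "rotation": [0, 0, 0], "claw": 0.8}], newtons=40)

```text
time_s: 1.35
tool_pos: [0.4836, -0.1926, 0.2024]
ee_rot: [0.989, 0.145, 0.001, -0.001]
ft_force: [-0.2, -0.5, -0.4]
grip_width: 0.0683
grip_force: 0.0
```

```bash
python3 - <<'E'
from rig import observe, optics
import cv2,pickle
from h import *
s=observe();print(s['tool_pos'],s['ee_rot'],s['grip_width'],s['time_s'],np.abs(s['joint_velocities']).max())
d=optics.snapshot('wrist');cv2.imwrite('pics/w2.png',np.clip(d['pixels'][:,:,::-1]*1.8,0,255).astype(np.uint8));pickle.dump(d,open('w2.pkl','wb'))
print(d['eye'],d['fx'],proj(d,(.481,-.196,.055)))
E
```

```text
[ 0.48362371 -0.19257639  0.20239703] [ 9.89437468e-01  1.44956915e-01  6.07946685e-04 -7.88125906e-04] 0.0682515595910021 1.35 0.07648876759109252
[ 0.5598042  -0.1705984   0.37350079] 292.0910999927291 (np.float64(316.08768671630924), np.float64(189.44921222281434))
```

View pics/w2.png

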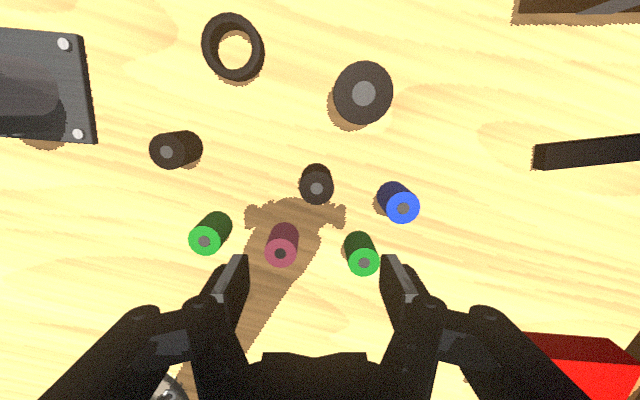

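B's bore mark is at (317,187), about 2 px from the prediction, so B is near (0.483,-0.197). The finger line (image horizontal) is clear of the pink (281,250), green (363,262) and blue (402,208) cylinders. I'll descend and grip near the top.

>>> jog_arm(series=[{"offset": [0.002, 0, -0.03], "rotation": [0, 0, 0], "claw": 0.8}, {"offset": [0.002, 0, -0.06], "rotation": [0, 0, 0], "claw": 0.8}, {"offset": [0.002, 0, -0.09], "rotation": [0, 0, 0], "claw": 0.8}, {"offset": [0.002, 0, -0.12], "rotation": [0, 0, 0], "claw": 0.8}, {"offset": [0.002, 0, -0.14], "rotation": [0, 0, 0], "claw": 0.8}, {"offset": [0.002, 0, -0.155], "rotation": [0, 0, 0], "claw": 0.8}, {"offset": [0.002, 0, -0.165], "rotation": [0, 0, 0], "claw": 0.8}, {"offset": [0.002, 0, -0.174], "rotation": [0, 0, 0], "claw": 0.8}, {"offset": [0.002, 0, -0.174], "rotation": [0, 0, 0], "claw": 0.8}, {"offset": [0.002, 0, -0.174], "rotation": [0, 0, 0], "claw": 0.8}])

```text
time_s: 2.4
tool_pos: [0.4836, -0.1977, 0.0289]
ee_rot: [0.99, 0.141, 0.0, 0.0]
ft_force: [0.2, -1.3, -0.7]
grip_width: 0.0683
grip_force: 0.0
```

>>> jog_arm(series=[{"offset": [0, 0, 0], "rotation": [0, 0, 0], "claw": 0.6}, {"offset": [0, 0, 0], "rotation": [0, 0, 0], "claw": 0.5}, {"offset": [0, 0, 0], "rotation": [0, 0, 0], "claw": 0.4}, {"offset": [0, 0, 0], "rotation": [0, 0, 0], "claw": 0.2}, {"offset": [0, 0, 0], "rotation": [0, 0, 0], "claw": 0.2}, {"offset": [0, 0, 0], "rotation": [0, 0, 0], "claw": 0.2}, {"offset": [0, 0, 0], "rotation": [0, 0, 0], "claw": 0.2}, {"offset": [0, 0, 0], "rotation": [0, 0, 0], "claw": 0.2}])

```text
time_s: 3.2
tool_pos: [0.4834, -0.1972, 0.0284]
ee_rot: [0.99, 0.141, -0.0, 0.0]
ft_force: [-0.6, -0.5, 0.1]
grip_width: 0.0172
grip_force: 0.0
```

The fingers closed on nothing, so I'll look.

```bash
python3 - <<'E'
from rig import optics
import cv2,pickle
from h import *
d=optics.snapshot('wrist');e=optics.snapshot('scene');pickle.dump(d,open('w3.pkl','wb'));pickle.dump(e,open('s3.pkl','wb'))
f=lambda p:np.clip(p[:,:,::-1]*1.8,0,255).astype(np.uint8)
a=cv2.resize(f(d['pixels']),(480,300));b=cv2.resize(f(e['pixels'])[140:290,140:380],(480,300))
cv2.imwrite('pics/m3.png',np.vstack([a,b]))
E
```

```text
(no output)
```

View pics/m3.png

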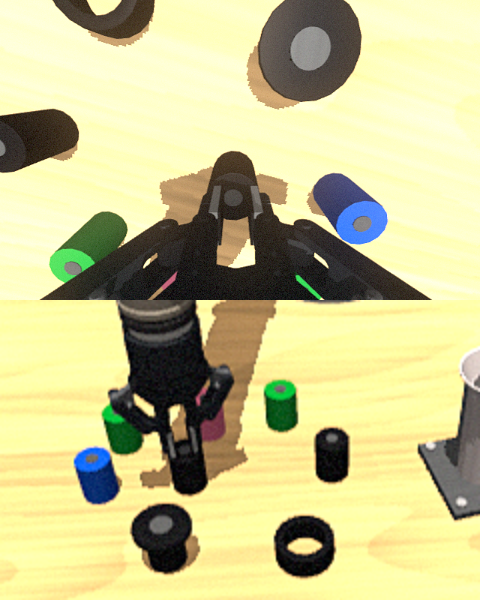

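The spacer still stands, just in front of the fingers (in the wrist view its mark is at about (311,263) in full pixels). It was likely squeezed forward, or it is elsewhere than estimated. I'll measure it.

```bash
python3 - <<'E'
import pickle,cv2
from h import *
d=pickle.load(open('w3.pkl','rb'));e=pickle.load(open('s3.pkl','rb'));w2=pickle.load(open('w2.pkl','rb'))
from rig import observe
s=observe();print(s['tool_pos'])
print('now mark',cast(d,311,263,.055),'before',cast(w2,317,187,.055))
Rt=R.from_quat(s['ee_rot']).as_matrix()
for z in(0,-.01,-.0187):
  print('tool pt',z,[np.round(proj(d,s['tool_pos']+Rt@np.array([0,y,z])),0).tolist() for y in(-.01,.01)])
def m(dd,x0,y0,x1,y1):
    p=dd['pixels'][y0:y1,x0:x1].astype(int); return p
# lowest visible base edge of the spacer in the scene
g=e['pixels'].max(2);print('base pred',proj(e,(.483-.0,-.197,0)),proj(e,(.503,-.197,0)))
for v in range(222,250,3):print(v,g[v,215:255:2].tolist())
E
```

```text
[ 0.48341441 -0.19717652  0.02841001]
now mark [ 0.48277204 -0.19607491  0.055     ] before [ 0.48400774 -0.19616486  0.055     ]
tool pt 0 [[298.0, 242.0], [329.0, 242.0]]
tool pt -0.01 [[297.0, 249.0], [330.0, 249.0]]
tool pt -0.0187 [[296.0, 256.0], [331.0, 256.0]]
base pred (np.float64(234.97090500873242), np.float64(231.56896043635112)) (np.float64(234.44228775466962), np.float64(237.84748637517256))
222 [178, 178, 177, 187, 86, 8, 4, 10, 6, 18, 9, 14, 3, 7, 94, 87, 90, 87, 85, 87]
225 [147, 76, 142, 82, 91, 43, 5, 20, 17, 8, 10, 6, 3, 6, 96, 80, 84, 74, 68, 129]
228 [86, 89, 89, 87, 87, 101, 6, 6, 2, 16, 12, 8, 7, 4, 52, 85, 78, 188, 178, 180]
231 [92, 89, 87, 82, 88, 154, 0, 12, 6, 11, 5, 9, 7, 4, 21, 181, 171, 171, 172, 169]
234 [144, 184, 181, 182, 183, 186, 52, 0, 8, 2, 5, 6, 13, 12, 188, 177, 176, 175, 179, 179]
237 [178, 177, 176, 177, 177, 177, 180, 169, 97, 104, 56, 144, 168, 183, 179, 179, 180, 178, 178, 179]
240 [182, 182, 188, 189, 189, 192, 184, 179, 179, 177, 173, 172, 170, 170, 170, 166, 170, 169, 170, 173]
243 [56, 6, 19, 13, 18, 18, 11, 34, 140, 189, 182, 181, 179, 180, 184, 182, 181, 181, 183, 182]
246 [20, 17, 16, 13, 15, 25, 16, 16, 9, 33, 194, 181, 183, 181, 181, 179, 182, 178, 177, 178]
249 [15, 58, 67, 65, 63, 51, 19, 21, 9, 16, 80, 179, 173, 170, 182, 176, 180, 181, 176, 177]
```

```bash
python3 - <<'E'
import pickle,cv2
from h import *
d=pickle.load(open('w3.pkl','rb'));e=pickle.load(open('s3.pkl','rb'))
f=lambda p:(255*np.clip(p[:,:,::-1]/255.,0,1)**.45).astype(np.uint8)
a=cv2.resize(f(d['pixels'])[190:340,250:383],(532,600),interpolation=cv2.INTER_CUBIC);b=cv2.resize(f(e['pixels'])[180:245,205:234+30],None,fx=4.5,fy=9.2,interpolation=cv2.INTER_CUBIC)[:600]
b=cv2.resize(f(e['pixels'])[165:245,215:250],(262,600),interpolation=cv2.INTER_CUBIC)
cv2.imwrite('pics/z3.png',np.hstack([a,b]))
E
```

```text
(no output)
```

View pics/z3.png

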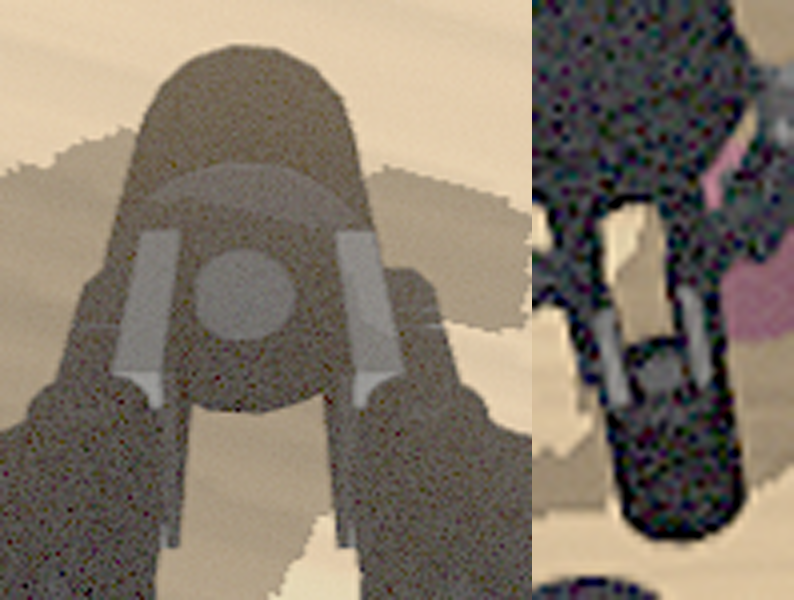

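The zoom shows the pads on both flanks of the spacer, with its mark at (245,295) centred between them. It looks gripped in spite of the reading, so I'll read the state again.

```bash
python3 - <<'E'
from rig import observe
s=observe();print(s['grip_width'],s['grip_force'],s['ft_force'],s['time_s'])
E
```

```text
0.017027186857053768 0.0 [-0.25142764 -0.51615135 -0.59707132] 3.3
```

>>> jog_arm(series=[{"offset": [0, 0, 0], "rotation": [0, 0, 0], "claw": 0}, {"offset": [0, 0, 0], "rotation": [0, 0, 0], "claw": 0}, {"offset": [0, 0, 0], "rotation": [0, 0, 0], "claw": 0}, {"offset": [0, 0, 0], "rotation": [0, 0, 0], "claw": 0}], newtons=50)

```text
time_s: 3.7
tool_pos: [0.4834, -0.1972, 0.0285]
ee_rot: [0.99, 0.141, 0.0, 0.0]
ft_force: [0.2, 0.3, -0.4]
grip_width: 0.0002
grip_force: 0.0
```

```bash
python3 - <<'E'
from rig import optics
import pickle,cv2
from h import *
d=optics.snapshot('wrist');w=pickle.load(open('w3.pkl','rb'))
df=np.abs(d['pixels'].astype(int)-w['pixels']).max(2)
m=cv2.medianBlur((df>40).astype(np.uint8)*255,5);print('changed px',(m>0).sum(),cv2.boundingRect(m))
print('gap at pads if 0 / 40mm (y=+-.02):',[np.round(proj(d,(np.array([.4834,-.1972,.0285])+R.from_quat([.99,.141,0,0]).as_matrix()@np.array([0,y,-.01]))),0) for y in(-.02,-.0085,.0085,.02)])
f=lambda p:(255*np.clip(p[:,:,::-1]/255.,0,1)**.45).astype(np.uint8)
cv2.imwrite('pics/z4.png',cv2.resize(f(d['pixels'])[190:340,220:420],(800,600),interpolation=cv2.INTER_CUBIC))
E
```

```text
changed px 7680 (54, 231, 521, 169)
gap at pads if 0 / 40mm (y=+-.02): [array([280., 249.]), array([299., 249.]), array([327., 249.]), array([346., 249.])]
```

View pics/z4.png

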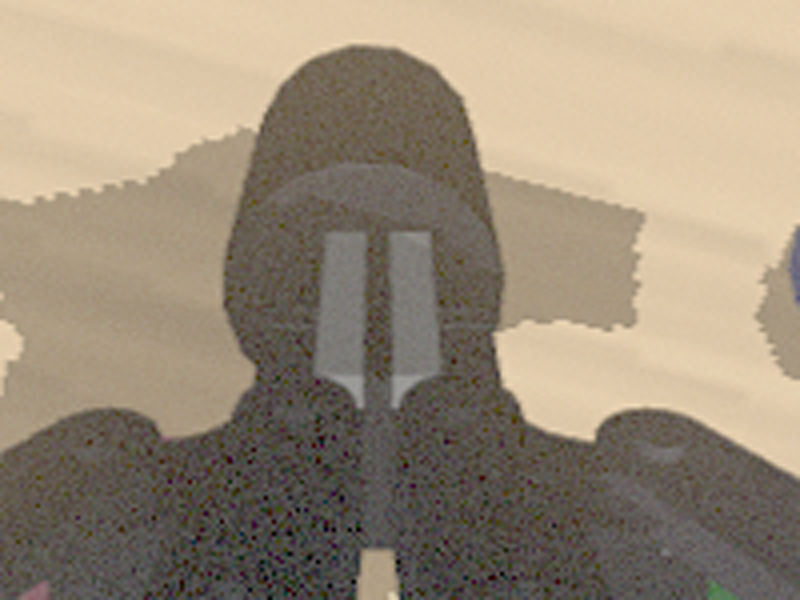

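The fingers shut freely with the spacer's disc around them at (365,270), so the tips look to be above or at the top face, higher than the reported TCP. I'll raise the shut fingers and measure where the tips really are in the scene and top cameras.

>>> jog_arm(series=[{"offset": [0, 0, 0.03], "rotation": [0, 0, 0], "claw": 0}, {"offset": [0, 0, 0.06], "rotation": [0, 0, 0], "claw": 0}, {"offset": [0, 0, 0.1], "rotation": [0, 0, 0], "claw": 0}, {"offset": [0, 0, 0.12], "rotation": [0, 0, 0], "claw": 0}, {"offset": [0, 0, 0.12], "rotation": [0, 0, 0], "claw": 0}, {"offset": [0, 0, 0.12], "rotation": [0, 0, 0], "claw": 0}])

```text
time_s: 4.35
tool_pos: [0.4832, -0.1972, 0.1483]
ee_rot: [0.99, 0.141, 0.0, 0.0]
ft_force: [-0.8, -0.4, -1.5]
grip_width: -0.0002
grip_force: 0.0
```

```bash
python3 - <<'E'
from rig import optics,observe
import pickle,cv2
from h import *
e=optics.snapshot('scene');w=optics.snapshot('wrist');s=observe();tp=s['tool_pos'];print(tp,s['ee_rot'])
pickle.dump((e,w,s),open('r4.pkl','wb'))
b=pickle.load(open('scene.pkl','rb'))
for z in(0,.01,.02,.03,.04):print(z,np.round(proj(e,(tp[0]+.006,tp[1],tp[2]+z)),1))
u=int(proj(e,tp)[0]);g=e['pixels'].max(2);g0=b['pixels'].max(2)
for v in range(150,238,3):print(v,g[v,u-12:u+14:2].tolist(),g0[v,u])
E
```

```text
[ 0.48223587 -0.1968457   0.14698364] [ 9.90009347e-01  1.40994828e-01 -1.25209940e-03 -6.19360282e-04]
0 [226.4 185. ]
0.01 [225.8 181.4]
0.02 [225.1 177.6]
0.03 [224.4 173.8]
0.04 [223.7 169.9]
150 [19, 8, 41, 158, 6, 19, 9, 9, 18, 13, 19, 15, 11] 175
153 [9, 18, 10, 228, 4, 2, 14, 9, 12, 8, 5, 1, 158] 174
156 [2, 0, 9, 8, 10, 21, 15, 9, 75, 161, 152, 197, 188] 171
159 [7, 9, 5, 0, 19, 29, 10, 19, 199, 183, 183, 182, 181] 175
162 [213, 6, 13, 53, 0, 50, 20, 6, 203, 182, 183, 181, 185] 174
165 [197, 12, 15, 54, 22, 31, 45, 11, 186, 187, 182, 184, 184] 173
168 [188, 56, 10, 35, 50, 29, 53, 6, 84, 189, 185, 184, 184] 172
171 [183, 204, 10, 11, 48, 0, 48, 114, 174, 183, 185, 183, 183] 176
174 [171, 176, 161, 199, 47, 0, 84, 175, 181, 183, 183, 183, 187] 173
177 [186, 183, 185, 188, 189, 186, 186, 184, 183, 185, 185, 186, 147] 176
180 [179, 180, 180, 181, 182, 182, 180, 180, 180, 178, 180, 190, 80] 172
183 [158, 161, 163, 162, 164, 165, 163, 167, 166, 170, 177, 71, 80] 156
186 [178, 174, 172, 170, 169, 169, 168, 169, 169, 176, 76, 96, 100] 160
189 [176, 177, 175, 172, 174, 173, 173, 174
[... 366 characters left out ...]
 65] 176
207 [185, 185, 183, 182, 198, 91, 92, 94, 93, 92, 95, 92, 64] 173
210 [176, 178, 181, 185, 73, 92, 99, 67, 12, 0, 3, 10, 69] 183
213 [181, 180, 179, 179, 188, 49, 21, 8, 49, 56, 51, 19, 12] 10
216 [170, 172, 175, 180, 148, 10, 15, 13, 54, 57, 39, 13, 20] 21
219 [70, 75, 80, 83, 91, 30, 17, 13, 24, 12, 12, 14, 14] 14
222 [74, 89, 87, 88, 85, 85, 3, 0, 15, 6, 14, 12, 20] 8
225 [142, 77, 72, 146, 143, 151, 0, 5, 10, 0, 11, 7, 5] 3
228 [169, 172, 172, 168, 172, 180, 0, 16, 17, 6, 4, 2, 11] 0
231 [176, 172, 177, 175, 173, 180, 85, 9, 8, 9, 8, 4, 2] 82
234 [181, 169, 171, 175, 175, 179, 194, 0, 0, 13, 10, 12, 12] 186
237 [177, 175, 177, 179, 175, 174, 176, 184, 140, 102, 56, 102, 156] 166
```

The tips sit about 26 mm higher than the reported TCP: the tip is at scene row about 175.5, against 185 for the TCP. x and y agree with the spacer to about 1 mm. I'll open and go 26 mm deeper, watching the force.

>>> jog_arm(series=[{"offset": [0, 0, 0], "rotation": [0, 0, 0], "claw": 0.8}, {"offset": [0, 0, 0], "rotation": [0, 0, 0], "claw": 0.8}, {"offset": [0, 0, 0], "rotation": [0, 0, 0], "claw": 0.8}, {"offset": [0, 0, -0.03], "rotation": [0, 0, 0], "claw": 0.8}, {"offset": [0, 0, -0.06], "rotation": [0, 0, 0], "claw": 0.8}, {"offset": [0, 0, -0.09], "rotation": [0, 0, 0], "claw": 0.8}, {"offset": [0, 0, -0.11], "rotation": [0, 0, 0], "claw": 0.8}, {"offset": [0, 0, -0.125], "rotation": [0, 0, 0], "claw": 0.8}, {"offset": [0, 0, -0.135], "rotation": [0, 0, 0], "claw": 0.8}, {"offset": [0, 0, -0.135], "rotation": [0, 0, 0], "claw": 0.8}])

```text
time_s: 5.45
tool_pos: [0.4824, -0.1968, 0.0121]
ee_rot: [0.99, 0.141, -0.001, -0.001]
ft_force: [0.4, -0.1, 0.4]
grip_width: 0.0687
grip_force: 0.0
```

>>> jog_arm(series=[{"offset": [0, 0, -0.005], "rotation": [0, 0, 0], "claw": 0.8}, {"offset": [0, 0, -0.01], "rotation": [0, 0, 0], "claw": 0.8}, {"offset": [0, 0, -0.01], "rotation": [0, 0, 0], "claw": 0.6}, {"offset": [0, 0, -0.01], "rotation": [0, 0, 0], "claw": 0.5}, {"offset": [0, 0, -0.01], "rotation": [0, 0, 0], "claw": 0.4}, {"offset": [0, 0, -0.01], "rotation": [0, 0, 0], "claw": 0.3}, {"offset": [0, 0, -0.01], "rotation": [0, 0, 0], "claw": 0.3}, {"offset": [0, 0, -0.01], "rotation": [0, 0, 0], "claw": 0.3}, {"offset": [0, 0, -0.01], "rotation": [0, 0, 0], "claw": 0.3}], newtons=40)

```text
time_s: 6.35
tool_pos: [0.4839, -0.1971, 0.004]
ee_rot: [0.99, 0.141, 0.0, 0.0]
ft_force: [-0.6, 2.0, 5.7]
grip_width: 0.0389
grip_force: 40.5
```

Gripped: 38.9 mm at 40 N. The spacer's bottom is about 4 mm below the reported TCP. I'll lift it and carry it to above the magazine.

>>> jog_arm(series=[{"offset": [0, 0, 0.01], "rotation": [0, 0, 0], "claw": 0.3}, {"offset": [0, 0, 0.03], "rotation": [0, 0, 0], "claw": 0.3}, {"offset": [0, 0, 0.06], "rotation": [0, 0, 0], "claw": 0.3}, {"offset": [0, 0, 0.09], "rotation": [0, 0, 0], "claw": 0.3}, {"offset": [0, 0, 0.13], "rotation": [0, 0, 0], "claw": 0.3}, {"offset": [0, 0, 0.16], "rotation": [0, 0, 0], "claw": 0.3}, {"offset": [0, 0, 0.19], "rotation": [0, 0, 0], "claw": 0.3}, {"offset": [0, 0, 0.2], "rotation": [0, 0, 0], "claw": 0.3}])

```text
time_s: 7.15
tool_pos: [0.485, -0.198, 0.2068]
ee_rot: [0.99, 0.141, 0.002, 0.002]
ft_force: [0.3, 0.4, -0.2]
grip_width: 0.0388
grip_force: 40.3
```

>>> jog_arm(series=[{"offset": [0, 0.02, 0], "rotation": [0, 0, 0], "claw": 0.3}, {"offset": [0, 0.05, 0], "rotation": [0, 0, 0], "claw": 0.3}, {"offset": [0, 0.09, 0], "rotation": [0, 0, 0], "claw": 0.3}, {"offset": [0, 0.13, 0], "rotation": [0, 0, 0], "claw": 0.3}, {"offset": [0.002, 0.17, 0], "rotation": [0, 0, 0], "claw": 0.3}, {"offset": [0.004, 0.21, 0], "rotation": [0, 0, 0], "claw": 0.3}, {"offset": [0.006, 0.25, 0], "rotation": [0, 0, 0], "claw": 0.3}, {"offset": [0.007, 0.29, 0], "rotation": [0, 0, 0], "claw": 0.3}, {"offset": [0.008, 0.32, 0], "rotation": [0, 0, 0], "claw": 0.3}, {"offset": [0.008, 0.345, 0], "rotation": [0, 0, 0], "claw": 0.3}, {"offset": [0.008, 0.345, 0], "rotation": [0, 0, 0], "claw": 0.3}, {"offset": [0.008, 0.345, 0], "rotation": [0, 0, 0], "claw": 0.3}])

```text
time_s: 8.35
tool_pos: [0.4906, 0.1475, 0.2024]
ee_rot: [0.99, 0.142, -0.001, 0.0]
ft_force: [-0.4, -0.5, -0.6]
grip_width: 0.0384
grip_force: 40.4
```

```bash
python3 - <<'E'
from rig import optics,observe
import pickle,cv2
from h import *
s=observe();print(s['tool_pos'],s['ee_rot'],s['grip_width'],s['grip_force'])
w=optics.snapshot('wrist');e=optics.snapshot('scene');tp=s['tool_pos']
f=lambda p:(255*np.clip(p[:,:,::-1]/255.,0,1)**.6).astype(np.uint8)
a=f(w['pixels'])[100:400,120:520];b=cv2.resize(f(e['pixels'])[90:240,300:500],(400,300))
cv2.imwrite('pics/f5.png',cv2.resize(np.hstack([a,b]),None,fx=1,fy=1))
pickle.dump((w,e,s),open('f5.pkl','wb'))
print([np.round(proj(w,(.491+.0445*np.cos(q),.148+.0445*np.sin(q),.16))).tolist() for q in np.arange(4)*np.pi/2])
E
```

```text
[0.49064897 0.14754179 0.20236156] [ 9.89925280e-01  1.41586377e-01 -1.03693029e-03  4.03317450e-04] 0.03844678711639948 40.42671740055084
[[330.0, 164.0], [257.0, 203.0], [298.0, 267.0], [367.0, 233.0]]
```

View pics/f5.png

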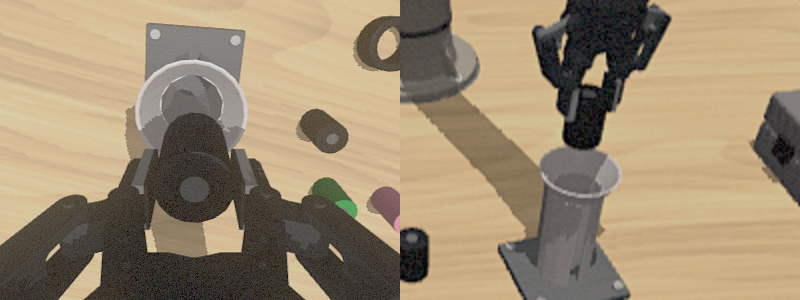

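The spacer is held upright just above the funnel. The rim's x centre is at wrist column 311.5 (312 predicted) and its top edge at row 160 (about 162 predicted), so it is centred within 2 mm; I'll shift +1.5 mm in x. Now I'll lower it into the throat.

>>> jog_arm(series=[{"offset": [0.0015, 0, -0.01], "rotation": [0, 0, 0], "claw": 0.3}, {"offset": [0.0015, 0, -0.02], "rotation": [0, 0, 0], "claw": 0.3}, {"offset": [0.0015, 0, -0.03], "rotation": [0, 0, 0], "claw": 0.3}, {"offset": [0.0015, 0, -0.04], "rotation": [0, 0, 0], "claw": 0.3}, {"offset": [0.0015, 0, -0.045], "rotation": [0, 0, 0], "claw": 0.3}, {"offset": [0.0015, 0, -0.05], "rotation": [0, 0, 0], "claw": 0.3}, {"offset": [0.0015, 0, -0.055], "rotation": [0, 0, 0], "claw": 0.3}, {"offset": [0.0015, 0, -0.06], "rotation": [0, 0, 0], "claw": 0.3}, {"offset": [0.0015, 0, -0.062], "rotation": [0, 0, 0], "claw": 0.3}, {"offset": [0.0015, 0, -0.062], "rotation": [0, 0, 0], "claw": 0.3}, {"offset": [0.0015, 0, -0.062], "rotation": [0, 0, 0], "claw": 0.3}])

```text
time_s: 9.55
tool_pos: [0.4931, 0.1479, 0.1416]
ee_rot: [0.99, 0.141, 0.0, 0.0]
ft_force: [-0.1, 0.4, -0.6]
grip_width: 0.039
grip_force: 40.4
```

>>> jog_arm(series=[{"offset": [0, 0, -0.003], "rotation": [0, 0, 0], "claw": 0.3}, {"offset": [0, 0, -0.006], "rotation": [0, 0, 0], "claw": 0.3}, {"offset": [0, 0, -0.006], "rotation": [0, 0, 0], "claw": 0.3}, {"offset": [0, 0, -0.006], "rotation": [0, 0, 0], "claw": 0.65}, {"offset": [0, 0, -0.006], "rotation": [0, 0, 0], "claw": 0.65}, {"offset": [0, 0, -0.006], "rotation": [0, 0, 0], "claw": 0.65}, {"offset": [0, 0, -0.006], "rotation": [0, 0, 0], "claw": 0.65}, {"offset": [0, 0, 0.02], "rotation": [0, 0, 0], "claw": 0.75}, {"offset": [0, 0, 0.05], "rotation": [0, 0, 0], "claw": 0.8}, {"offset": [0, 0, 0.08], "rotation": [0, 0, 0], "claw": 0.8}, {"offset": [0, 0, 0.08], "rotation": [0, 0, 0], "claw": 0.8}])

```text
time_s: 10.65
tool_pos: [0.4958, 0.1491, 0.2259]
ee_rot: [0.99, 0.141, 0.004, -0.0]
ft_force: [0.9, 1.1, -0.0]
grip_width: 0.0685
grip_force: 0.0
```

```bash
python3 - <<'E'
from rig import optics,observe
import pickle,cv2
from h import *
s=observe();tp=s['tool_pos'];print(tp,s['grip_width'])
w=optics.snapshot('wrist');pickle.dump((w,s),open('w6.pkl','wb'))
# spacer in tube? expected mark at z=.012+.055 on axis; rim and throat for reference
g=w['pixels'].max(2)
for z in(.16,.135,.067):print(z,np.round(proj(w,(.4925,.148,z))))
u,v=map(int,np.round(proj(w,(.4925,.148,.067))))
for r in range(v-30,v+31,3):print(r,g[r,u-40:u+41:4].tolist())
# A spacer estimates: dark mask
m=(g<70).astype(np.uint8);pa=proj(w,(.4745,-.029,.055));print('A mark pred',pa)
E
```

```text
[0.49581681 0.14912397 0.22586911] 0.06849741725570424
0.16 [314. 214.]
0.135 [314. 205.]
0.067 [314. 188.]
158 [84, 76, 76, 75, 76, 86, 76, 73, 71, 78, 75, 73, 73, 79, 75, 78, 79, 80, 77, 78, 84]
161 [75, 77, 76, 75, 74, 81, 71, 69, 65, 75, 77, 47, 72, 76, 79, 81, 80, 75, 79, 81, 80]
164 [76, 77, 76, 76, 75, 62, 151, 190, 182, 181, 171, 188, 189, 105, 68, 74, 77, 76, 75, 76, 76]
167 [77, 72, 79, 74, 177, 182, 158, 102, 103, 96, 96, 94, 134, 158, 180, 97, 72, 78, 75, 80, 77]
170 [73, 74, 66, 175, 146, 102, 98, 99, 98, 100, 95, 100, 99, 94, 99, 164, 181, 74, 76, 79, 82]
173 [73, 92, 176, 127, 103, 96, 93, 95, 93, 93, 94, 95, 91, 94, 97, 95, 144, 180, 75, 72, 78]
176 [74, 175, 114, 98, 97, 99, 96, 97, 110, 81, 73, 95, 94, 98, 93, 95, 97, 150, 164, 74, 77]
179 [175, 129, 103, 100, 98, 97, 118, 97, 44, 44, 43, 38, 55, 90, 97, 96, 95, 99, 159, 148, 74]
182 [158, 100, 101, 100, 99, 133, 35, 40, 39, 39, 42, 44, 43, 41, 118, 97, 98, 98, 98, 172, 71]
185 [104, 102, 101, 100, 123, 71, 38, 39, 37, 76, 74, 68, 44, 35, 35, 107, 100, 97, 101, 126, 151]
188 [105, 103, 104, 100, 82, 70, 34, 40, 35, 
[... 379 characters left out ...]
, 35, 37, 32, 37, 37, 67, 58, 59, 57, 102, 103, 102, 105]
203 [110, 108, 110, 60, 69, 58, 59, 65, 72, 28, 26, 43, 65, 65, 65, 58, 58, 103, 108, 107, 107]
206 [110, 106, 118, 68, 67, 57, 55, 56, 61, 71, 75, 67, 65, 67, 60, 64, 57, 108, 105, 104, 106]
209 [110, 109, 113, 66, 54, 55, 55, 55, 53, 59, 71, 62, 72, 70, 61, 61, 70, 108, 110, 108, 112]
212 [113, 112, 111, 54, 60, 55, 57, 56, 56, 58, 69, 59, 53, 66, 61, 57, 95, 108, 110, 111, 109]
215 [114, 95, 67, 76, 60, 57, 57, 60, 58, 53, 56, 60, 56, 57, 63, 61, 99, 95, 113, 109, 109]
218 [71, 67, 65, 68, 57, 56, 55, 62, 56, 57, 57, 56, 56, 57, 56, 73, 74, 72, 73, 114, 108]
A mark pred (np.float64(443.699094041964), np.float64(236.57681505369771))
```

Spacer B's disc is inside the tube with its mark at (314,188), exactly where a seated spacer (top at z=0.067) should appear. Next is A: I'll refine its mark from the same wrist image.

```bash
python3 - <<'E'
import pickle,cv2
from h import *
w,s=pickle.load(open('w6.pkl','rb'))
g=cv2.GaussianBlur(w['pixels'].max(2),(3,3),0);c=g[205:265,410:480]
# mark: mid-grey blob enclosed by the dark top
m=((c>55)&(c<95)).astype(np.uint8);n,l,st,ce=cv2.connectedComponentsWithStats(m)
for i in range(1,n):
    if 40<st[i,4]<500:print(st[i],ce[i]+[410,205],cast(w,*(ce[i]+[410,205]),.055))
for r in range(0,60,4):print(205+r,c[r,::4].tolist())
E
```

```text
[ 2 13 24 31 94] [417.95744681 233.38297872] [0.46949209 0.00408067 0.055     ]
[28 27 11 10 87] [443.13793103 236.37931034] [ 0.47455304 -0.02820522  0.055     ]
205 [175, 174, 175, 177, 178, 177, 178, 177, 175, 171, 173, 177, 178, 178, 178, 178, 179, 177]
209 [165, 165, 171, 157, 88, 72, 133, 179, 177, 179, 178, 176, 174, 171, 175, 179, 179, 178]
213 [171, 172, 91, 41, 41, 41, 41, 60, 176, 174, 177, 177, 178, 178, 177, 175, 174, 172]
217 [177, 150, 41, 41, 40, 42, 42, 42, 42, 158, 163, 169, 174, 177, 176, 176, 178, 177]
221 [166, 64, 39, 41, 40, 40, 41, 40, 41, 41, 124, 167, 163, 162, 166, 172, 176, 176]
225 [157, 58, 40, 42, 38, 40, 41, 46, 44, 44, 44, 93, 173, 170, 169, 165, 163, 165]
229 [129, 91, 39, 39, 38, 41, 44, 44, 44, 43, 45, 42, 148, 174, 172, 173, 171, 169]
233 [145, 90, 77, 38, 41, 43, 42, 45, 71, 70, 43, 45, 94, 172, 175, 176, 174, 174]
237 [167, 130, 88, 69, 40, 43, 42, 58, 72, 72, 42, 44, 100, 164, 163, 164, 168, 173]
241 [169, 172, 173, 169, 107, 42, 43, 40, 61, 49, 43, 41, 166, 168, 165, 161, 161, 163]
245 [175, 173, 169, 167, 170, 84, 43, 41, 40, 42, 40, 133, 169, 170, 171, 170, 171, 167]
249 [158, 161, 165, 171, 173, 172, 132, 62, 58, 88, 171, 171, 168, 164, 161, 164, 168, 170]
253 [167, 163, 160, 156, 158, 161, 167, 172, 172, 168, 165, 164, 168, 171, 171, 169, 169, 172]
257 [172, 170, 167, 167, 167, 162, 158, 157, 164, 174, 176, 174, 169, 165, 162, 164, 167, 171]
261 [175, 173, 173, 171, 170, 167, 166, 165, 164, 158, 156, 160, 175, 177, 174, 171, 165, 161]
```

A is at (0.4745,-0.0285), which matches the earlier estimate. I'll go to it, descend and grip.

>>> jog_arm(series=[{"offset": [-0.004, -0.04, 0], "rotation": [0, 0, 0], "claw": 0.8}, {"offset": [-0.008, -0.08, 0], "rotation": [0, 0, 0], "claw": 0.8}, {"offset": [-0.012, -0.12, 0], "rotation": [0, 0, 0], "claw": 0.8}, {"offset": [-0.016, -0.155, 0], "rotation": [0, 0, 0], "claw": 0.8}, {"offset": [-0.018, -0.177, 0], "rotation": [0, 0, 0], "claw": 0.8}, {"offset": [-0.018, -0.177, -0.01], "rotation": [0, 0, 0], "claw": 0.8}, {"offset": [-0.018, -0.177, -0.03], "rotation": [0, 0, 0], "claw": 0.8}, {"offset": [-0.018, -0.177, -0.06], "rotation": [0, 0, 0], "claw": 0.8}, {"offset": [-0.018, -0.177, -0.09], "rotation": [0, 0, 0], "claw": 0.8}, {"offset": [-0.018, -0.177, -0.12], "rotation": [0, 0, 0], "claw": 0.8}, {"offset": [-0.018, -0.177, -0.14], "rotation": [0, 0, 0], "claw": 0.8}, {"offset": [-0.018, -0.177, -0.14], "rotation": [0, 0, 0], "claw": 0.8}])

```text
time_s: 11.9
tool_pos: [0.4711, -0.0279, 0.0777]
ee_rot: [0.99, 0.142, -0.004, -0.001]
ft_force: [-0.1, 0.5, 0.4]
grip_width: 0.0683
grip_force: 0.0
```

>>> jog_arm(series=[{"offset": [0, 0, -0.02], "rotation": [0, 0, 0], "claw": 0.8}, {"offset": [0, 0, -0.04], "rotation": [0, 0, 0], "claw": 0.8}, {"offset": [0, 0, -0.06], "rotation": [0, 0, 0], "claw": 0.8}, {"offset": [0, 0, -0.07], "rotation": [0, 0, 0], "claw": 0.8}, {"offset": [0, 0, -0.077], "rotation": [0, 0, 0], "claw": 0.8}, {"offset": [0, 0, -0.077], "rotation": [0, 0, 0], "claw": 0.6}, {"offset": [0, 0, -0.077], "rotation": [0, 0, 0], "claw": 0.5}, {"offset": [0, 0, -0.077], "rotation": [0, 0, 0], "claw": 0.4}, {"offset": [0, 0, -0.077], "rotation": [0, 0, 0], "claw": 0.3}, {"offset": [0, 0, -0.077], "rotation": [0, 0, 0], "claw": 0.3}, {"offset": [0, 0, -0.077], "rotation": [0, 0, 0], "claw": 0.3}], newtons=40)

```text
time_s: 13.0
tool_pos: [0.4759, -0.029, 0.0054]
ee_rot: [0.99, 0.141, 0.001, 0.0]
ft_force: [-0.7, 0.2, 5.5]
grip_width: 0.0384
grip_force: 40.6
```

>>> jog_arm(series=[{"offset": [0, 0, 0.01], "rotation": [0, 0, 0], "claw": 0.3}, {"offset": [0, 0, 0.03], "rotation": [0, 0, 0], "claw": 0.3}, {"offset": [0, 0, 0.06], "rotation": [0, 0, 0], "claw": 0.3}, {"offset": [0, 0, 0.09], "rotation": [0, 0, 0], "claw": 0.3}, {"offset": [0, 0, 0.13], "rotation": [0, 0, 0], "claw": 0.3}, {"offset": [0, 0, 0.16], "rotation": [0, 0, 0], "claw": 0.3}, {"offset": [0, 0, 0.19], "rotation": [0, 0, 0], "claw": 0.3}, {"offset": [0, 0, 0.2], "rotation": [0, 0, 0], "claw": 0.3}, {"offset": [0, 0, 0.2], "rotation": [0, 0, 0], "claw": 0.3}])

```text
time_s: 13.9
tool_pos: [0.4757, -0.0293, 0.2058]
ee_rot: [0.99, 0.141, 0.002, 0.001]
ft_force: [-0.7, -0.6, -0.3]
grip_width: 0.0383
grip_force: 40.3
```

>>> jog_arm(series=[{"offset": [0.002, 0.02, 0], "rotation": [0, 0, 0], "claw": 0.3}, {"offset": [0.005, 0.05, 0], "rotation": [0, 0, 0], "claw": 0.3}, {"offset": [0.008, 0.08, 0], "rotation": [0, 0, 0], "claw": 0.3}, {"offset": [0.011, 0.11, 0], "rotation": [0, 0, 0], "claw": 0.3}, {"offset": [0.014, 0.14, 0], "rotation": [0, 0, 0], "claw": 0.3}, {"offset": [0.017, 0.165, 0], "rotation": [0, 0, 0], "claw": 0.3}, {"offset": [0.018, 0.177, 0], "rotation": [0, 0, 0], "claw": 0.3}, {"offset": [0.018, 0.177, 0], "rotation": [0, 0, 0], "claw": 0.3}, {"offset": [0.018, 0.177, 0], "rotation": [0, 0, 0], "claw": 0.3}, {"offset": [0.018, 0.177, 0], "rotation": [0, 0, 0], "claw": 0.3}])

```text
time_s: 14.9
tool_pos: [0.4928, 0.1457, 0.2039]
ee_rot: [0.99, 0.14, -0.001, 0.001]
ft_force: [-0.4, -2.2, -0.2]
grip_width: 0.0388
grip_force: 40.3
```

>>> jog_arm(series=[{"offset": [0, 0, -0.01], "rotation": [0, 0, 0], "claw": 0.3}, {"offset": [0, 0, -0.02], "rotation": [0, 0, 0], "claw": 0.3}, {"offset": [0, 0, -0.03], "rotation": [0, 0, 0], "claw": 0.3}, {"offset": [0, 0, -0.04], "rotation": [0, 0, 0], "claw": 0.3}, {"offset": [0, 0, -0.045], "rotation": [0, 0, 0], "claw": 0.3}, {"offset": [0, 0, -0.05], "rotation": [0, 0, 0], "claw": 0.3}, {"offset": [0, 0, -0.055], "rotation": [0, 0, 0], "claw": 0.3}, {"offset": [0, 0, -0.06], "rotation": [0, 0, 0], "claw": 0.3}, {"offset": [0, 0, -0.065], "rotation": [0, 0, 0], "claw": 0.3}, {"offset": [0, 0, -0.068], "rotation": [0, 0, 0], "claw": 0.3}, {"offset": [0, 0, -0.068], "rotation": [0, 0, 0], "claw": 0.3}, {"offset": [0, 0, -0.068], "rotation": [0, 0, 0], "claw": 0.3}])

```text
time_s: 16.1
tool_pos: [0.493, 0.1478, 0.1365]
ee_rot: [0.99, 0.141, 0.0, 0.0]
ft_force: [0.1, -0.4, -0.8]
grip_width: 0.0386
grip_force: 40.3
```

Same pose as for B, with no contact force. I'll release and retreat well clear.

>>> jog_arm(series=[{"offset": [0, 0, 0], "rotation": [0, 0, 0], "claw": 0.65}, {"offset": [0, 0, 0], "rotation": [0, 0, 0], "claw": 0.65}, {"offset": [0, 0, 0], "rotation": [0, 0, 0], "claw": 0.65}, {"offset": [0, 0, 0], "rotation": [0, 0, 0], "claw": 0.65}, {"offset": [0, 0, 0.02], "rotation": [0, 0, 0], "claw": 0.75}, {"offset": [0, 0, 0.05], "rotation": [0, 0, 0], "claw": 0.8}, {"offset": [0, 0, 0.085], "rotation": [0, 0, 0], "claw": 0.8}, {"offset": [0, 0, 0.085], "rotation": [0, 0, 0], "claw": 0.8}, {"offset": [0, 0, 0.085], "rotation": [0, 0, 0], "claw": 0.8}, {"offset": [0, 0, 0.085], "rotation": [0, 0, 0], "claw": 0.8}])

```text
time_s: 17.1
tool_pos: [0.4921, 0.1474, 0.2204]
ee_rot: [0.99, 0.141, -0.001, 0.0]
ft_force: [-0.2, -0.3, 0.2]
grip_width: 0.0682
grip_force: 0.0
```

```bash
python3 - <<'E'
from rig import optics,observe
from h import *
s=observe();print(s['tool_pos'],s['grip_width'],s['ft_force'],s['time_s'])
w=optics.snapshot('wrist');g=w['pixels'].max(2)
for z in(.122,.067):print(z,np.round(proj(w,(.4925,.148,z))))
u,v=map(int,np.round(proj(w,(.4925,.148,.122))))
for r in range(v-30,v+31,3):print(r,g[r,u-40:u+41:4].tolist())
E
```

```text
[0.49214769 0.14739165 0.22037984] 0.06822246308175976 [-0.16878133 -0.31713202  0.23656058] 17.1
0.122 [313. 198.]
0.067 [313. 184.]
168 [75, 95, 176, 136, 101, 97, 97, 97, 93, 95, 95, 91, 93, 92, 99, 82, 143, 175, 70, 75, 75]
171 [67, 180, 114, 100, 97, 100, 96, 96, 93, 97, 93, 93, 94, 99, 98, 92, 101, 145, 178, 75, 75]
174 [176, 124, 97, 101, 101, 101, 93, 174, 27, 34, 31, 23, 98, 92, 97, 96, 93, 97, 161, 159, 73]
177 [149, 101, 99, 100, 101, 117, 98, 29, 30, 24, 23, 29, 31, 88, 102, 94, 99, 96, 98, 163, 78]
180 [101, 102, 98, 103, 106, 68, 36, 34, 39, 29, 38, 39, 39, 31, 64, 97, 95, 95, 101, 113, 175]
183 [104, 102, 110, 96, 121, 66, 26, 39, 43, 42, 36, 42, 37, 42, 25, 97, 99, 99, 103, 98, 159]
186 [99, 110, 105, 133, 57, 64, 37, 41, 38, 43, 38, 36, 38, 41, 40, 58, 115, 102, 97, 101, 113]
189 [107, 104, 103, 115, 70, 67, 45, 45, 33, 45, 37, 39, 41, 39, 42, 46, 160, 104, 102, 101, 98]
192 [106, 105, 101, 59, 68, 51, 37, 41, 38, 33, 69, 64, 37, 40, 30, 45, 58, 102, 100, 103, 99]
195 [108, 107, 113, 52, 72, 50, 37, 35, 34, 72, 72, 71, 42, 35, 36, 26, 57, 105, 105, 101, 102]
198 [107
[... 315 characters left out ...]
 29, 38, 39, 32, 35, 38, 34, 34, 60, 58, 104, 102, 107, 107]
210 [110, 111, 117, 58, 53, 55, 56, 27, 26, 39, 39, 30, 33, 37, 52, 61, 53, 106, 109, 105, 112]
213 [113, 71, 69, 92, 55, 57, 60, 54, 30, 32, 27, 33, 38, 38, 56, 54, 137, 111, 105, 108, 108]
216 [95, 71, 69, 69, 57, 60, 55, 54, 59, 41, 24, 36, 55, 58, 57, 72, 108, 76, 72, 97, 112]
219 [70, 72, 67, 71, 69, 54, 55, 55, 57, 59, 59, 59, 58, 59, 55, 116, 98, 75, 75, 77, 113]
222 [70, 71, 70, 66, 72, 82, 53, 55, 59, 52, 55, 55, 54, 53, 66, 75, 73, 75, 74, 74, 81]
225 [70, 69, 70, 71, 68, 68, 80, 55, 55, 58, 60, 57, 63, 79, 73, 81, 78, 72, 80, 75, 72]
228 [72, 71, 69, 65, 65, 72, 68, 72, 78, 85, 96, 80, 75, 69, 75, 74, 69, 75, 76, 76, 83]
```

The second spacer's mark is at (313,198), exactly as predicted for a top at 38 mm below the rim, so both are seated. The gripper is clear.

```bash
python3 -c "
from rig import manip
print(manip.sign_off())"
```

```text
the job is handed in; nothing more can be done
None
```

Both plain black spacers are stacked upright in the tube magazine: the last wrist image puts the top one 38 mm below the rim, as specified. I left the bushing and the coloured look-alikes alone and handed the job in at about 17 s.

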